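Tare the dispensing scale with its zero ring

ROBOT

A 7-joint arm with a two-finger parallel gripper is mounted at the origin on the work surface. World frame = base frame: x ahead of the robot, y to its left, z up, the work surface at z = 0. Lengths are in m, angles in rad, forces in N, time in s.
With the tool pointing down it reaches from about 0.4 to 0.85 m from the base axis. Payload 10.4 kg.
Tool frame: the origin (TCP) lies at the very end of the fingers, on their centre line; the grasp point (between the pads) lies r.grip_depth behind it (r.grip_depth is the distance from the TCP to the grasp point, in m); y points along the fingers, z is the direction in which the jaws open and shut, and the axes are right-handed (so a half turn about y gives the same grasp; the last joint's range is limited). The gripper opens to 87 mm and grips with 3 to 60 N. Pads are 19 mm wide; open, the fingers measure 117 mm over their backs; the gripper's body (75 mm by 190 mm) begins 51 mm behind the grasp point.
Start: joints at [-1.155, 0.332, -0.065, 1.46, 0.022, 1.35, -0.088], TCP at [0.266, 0.566, 0.187] pointing down, gripper open.
Joint ranges: [-2.6, 2.6], [-0.5, 2.12], [-1.47, 1.34], [0.16, 2.42], [-1.27, 4.41], [0.06, 2.06], [-2.6, 2.6]. Speed limits (rad/s): [2.22, 2.22, 2.79, 2.79, 3.14, 3.14, 3.14].

INTERFACE

Orientations are given as a unit quaternion [x, y, z, w].
In Python, from bench import r gives the robot as it stands.
- The arm moves only by the shell command python3 -m jog 'ROWS' [OPENING] [FORCE]. ROWS is JSON, a list of rows, each a list of 6 numbers: the shift along the tool's x, y, z in m, then the turn, a rotation vector about the tool's x, y, z in degrees. A call has 1 to 12 rows; each row shifts and turns the pose as measured when the row begins, along the tool's axes as they then stand; what a row does not reach is not made up. A row lasts 1/12 s, in which the tool goes at most 41.7 mm and 7.16 degrees, less where a joint would pass 70% of its speed; a pose out of reach is approached as far as the arm can. A call with a gripper value outside its range is refused whole. OPENING is the opening, from -1 (shut) to 1 (fully open), so that 0 is half open, set as the call begins (- or left out, the last holds). The fingers move at their own pace and stop on an object; FORCE is the grip in N (left out, the last holds). Time passes only in rows, so rows that do not move let the fingers close. It gives the time, the measured TCP pose, the force and the opening at its end, in the units of the state.
- r.read_state(): the state, without advancing time (a new reading comes with each control period).
- r.camera(name): name is "scene" or "top" or "wrist"; returns a dict with "image" (420x560x3 uint8, red, green, blue), "range_z" (420x560 float32, m along the optical axis (not along the pixel's ray), 0 where there is no reading), "K" (3x3 intrinsics, pixels), "R" (3x3) and "t" (3): a world point X has camera coordinates R X + t. Camera axes: x right, y down, z forward; pixel columns grow to the right and rows downward; lengths in m; the calibration is good to about 2 mm. The wrist camera is an equidistant fisheye: a pixel r from the principal point sees the ray r / f radians off the axis. A picture is of the moment at which its call begins.
- r.close_job(): hands the job in, once; it reports no verdict.
The state is a dict: "time": time; "joint_positions": joint angles; "joint_vel": joint speeds; "joint_torque": joint torques, N m; "ee_pos": TCP position; "eef_rot": TCP orientation; "ft_force": force on the tool from outside, world axes, zero at the start; "torque": the same for the moment, N m; "width": finger opening in m.
Only numpy, scipy, OpenCV 4.12 (cv2) and the standard library are available. Lean on these libraries where they do the work, as an engineer would, in place of code of your own. Each camera call takes 0.05 s, during which the arm holds its last target. There are 200 camera calls.

TASK

Tare the dispensing scale for the bottle standing on its pan: swing the clear dust cover up off the dial by its bar handle and leave it fully open, then turn the flat sprung zero ring until its long wedge-shaped zero mark stands right at the tip of the needle. The ring is too wide and flat to grip, so press it down lightly, never hard, and drag it round. Leave the bottle standing on the pan and do not disturb the other bottle or the spatula.

Things in the scene. Friction and masses are not known exactly. Their poses are not given: they have to be found in the camera images.
- scale: white dispensing scale, a fixed casing 190 (x) x 340 (y) x 70 mm high; origin at the centre of its underside, x away from the front, y towards the pan end. The round dial lies on the deck at (0, -80) mm, the weighing pan at (0, +95) mm
- pan (a point): centre of the top of the steel weighing pan (112 mm across, 100 mm above the table)
- dial_centre (a point): the axis of the dial (vertical), at the level of the zero ring's top when not pressed, 84 mm above the table and 14 mm above the casing's deck
- zero_ring: white bezel ring with clear glass inside, one flat disc 120 mm across, 10 mm thick, turning both ways about the dial axis and staying where left; the ring covers radius 44 to 60 mm and bears 23 short black ticks 15 degrees apart and, in the remaining place, one long black wedge, the zero mark. Origin on the axis at the disc's underside; x axis points to the zero mark
- zero_mark (a point): inner point of the zero mark, 42 mm from the dial axis, at the ring's top
- needle_tip (a point): tip of the black needle under the glass, 42 mm from the dial axis; the needle does not move when the ring turns
- cover (a joint): angle of the clear cover: 0 shut over the dial, grows as it swings up and to the scale's far (+x) side, stop at 2.3 rad; past about 1.7 rad it falls open to the stop, before that it falls shut. Shut, it is a plate 140 x 142 mm, 4 mm thick, 100 mm above the table (16 mm over the ring), with side skirts 26 mm deep and no front skirt
- cover_handle (a point): middle of the cover's steel bar handle, a round bar 10 mm thick and 110 mm long, parallel to the hinge, 45 mm in front of the cover's front edge and 185 mm from the hinge axis; shut it is 100 mm above the table
- cover_hinge (a point): middle of the cover's hinge axis, at the far side of the dial, 100 mm above the table; the axis is the scale's y axis
- tare_bottle: amber glass bottle with black cap, 42 mm across, 85 mm high, standing on the pan; origin at the centre of its underside
- spare_bottle: amber glass bottle with black cap, 52 mm across, 110 mm high, standing on the table; origin at the centre of its underside
- spatula: small spatula 190 mm long lying on the table along its x axis; origin under its middle
- vial_box: open cardboard box 240 x 200 mm, 50 mm high, with small vials in its compartments, tops 62 mm above the table, fixed; origin at the centre of its underside
- plunger (a joint): how far the sprung zero ring is pressed down (m): 0 up, 0.004 at its stop; it starts down at about 3 N and bottoms at about 11 N. Turning it takes about 2.5 N sideways at radius 50 mm, so a fingertip must press several newtons to drag it without slipping
Things that resemble listed ones, but are neither listed nor needed, are in the scene too. What is shaped like the tare_bottle but green is not meant.

How it is judged:
By the outcome, as a careful person would: the job done as asked, in the order asked, and still so for the second after the job is handed in, with the robot touching nothing.
It also fails if it takes over 67 s, if anything falls off the work surface, if the arm or the gripper's body presses on something with over 40 N, if the wrist force passes 120 N, or if a joint passes its speed limit or range.

## Working session

There is one attempt and no reset: what is moved stays moved. The work goes in short steps, Python scripts to look and compute and a shell command to move; the robot and the scene stay as the last step left them, time stands still between calls to the robot, and variables do not carry over. Pictures are saved under pics/ and viewed, about 8 in all and at most 12, crops included, and the job is handed in when it is done.

```bash
ls; mkdir -p pics; python3 - <<'E'
from bench import r
import cv2,numpy as np
s=r.read_state();print({k:np.round(v,3).tolist() for k,v in s.items()},r.grip_depth)
for n in("scene","top"):
    c=r.camera(n);np.savez(f"pics/{n}0.npz",**c);cv2.imwrite(f"pics/{n}0.png",c["image"][:,:,::-1])
    print(n,c["K"].tolist(),(-c["R"].T@c["t"]).round(3),c["R"].round(3).tolist())
E
```

```text
pics
{'time': 0.0, 'joint_positions': [-1.155, 0.333, -0.065, 1.461, 0.022, 1.35, -0.088], 'joint_vel': [0.001, 0.001, 0.0, 0.001, 0.001, -0.0, -0.001], 'joint_torque': [-0.0, -62.326, 0.024, -38.99, -0.061, 0.04, 0.0], 'ee_pos': [0.265, 0.565, 0.186], 'eef_rot': [0.691, -0.154, 0.154, -0.69], 'ft_force': [1.05, 0.341, 0.222], 'torque': [0.027, -0.027, -0.0], 'width': 0.087} 0.0187
scene [[530.1924912917975, 0.0, 279.34126758295974], [0.0, 530.1924912917975, 212.22355028303812], [0.0, 0.0, 1.0]] [ 1.736 -0.35   1.203] [[0.322, 0.947, -0.005], [0.651, -0.225, -0.725], [-0.688, 0.23, -0.689]]
top [[422.5487472620856, 0.0, 273.236994290573], [0.0, 422.5487472620856, 201.68990471104064], [0.0, 0.0, 1.0]] [0.487 0.014 1.172] [[0.024, -1.0, 0.013], [-0.992, -0.026, -0.127], [0.128, -0.009, -0.992]]
```

View pics/top0.png

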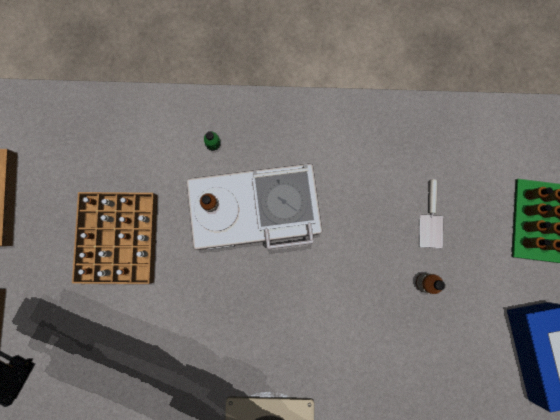

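View pics/scene0.png

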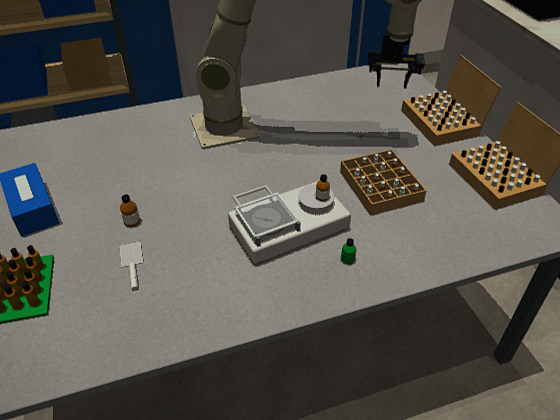

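The top view shows the scale with its dial at about (285,202), its handle bar at (290,241) and the tare bottle at (208,203). The spare bottle is at (431,284) and the spatula at (432,215). Next I'll fit the deck and zoom in on the dial.

```bash
cat > h.py <<'E'
import numpy as np,cv2
def ray(c,uv,z):
    d=c["R"].T@np.linalg.inv(c["K"])@np.array([uv[0],uv[1],1.]);o=-c["R"].T@c["t"]
    return o+d*(z-o[2])/d[2]
def pix(c,X):
    p=c["K"]@(c["R"]@np.asarray(X,float)+c["t"]);return p[:2]/p[2]
E
python3 - <<'E'
from h import *
c=np.load("pics/top0.npz");im=c["image"]
# point cloud
v,u=np.mgrid[0:420,0:560];z=c["range_z"]
P=np.stack([(u-c["K"][0,2])/c["K"][0,0]*z,(v-c["K"][1,2])/c["K"][1,1]*z,z],-1)-c["t"];P=P@c["R"]
roi=np.zeros(z.shape,bool);roi[155:260,180:330]=1
m=roi&(P[...,2]>.055)&(z>0)
m2=roi&(abs(P[...,2]-.07)<.008)
rect=cv2.minAreaRect(P[m2][:,:2].astype(np.float32));print("deck",rect)
h=roi&(abs(P[...,2]-.1)<.012)
for n,(a,b,cc,d) in dict(handle=(232,250,265,315)).items():
    q=P[a:b,cc:d][(P[a:b,cc:d,2]>.085)];print(n,q.mean(0),q.min(0),q.max(0))
s=cv2.resize(im[160:255,180:330],None,fx=5,fy=5,interpolation=cv2.INTER_CUBIC);cv2.imwrite("pics/crop.png",s[:,:,::-1])
E
```

```text
deck ((0.6181464195251465, 0.05542707443237305), (0.19003869593143463, 0.3391926884651184), 8.68689250946045)
handle [ 0.52370583 -0.03540877  0.10381563] [ 0.50663902 -0.09890275  0.09520288] [0.54993075 0.02318246 0.11022648]
```

View pics/crop.png

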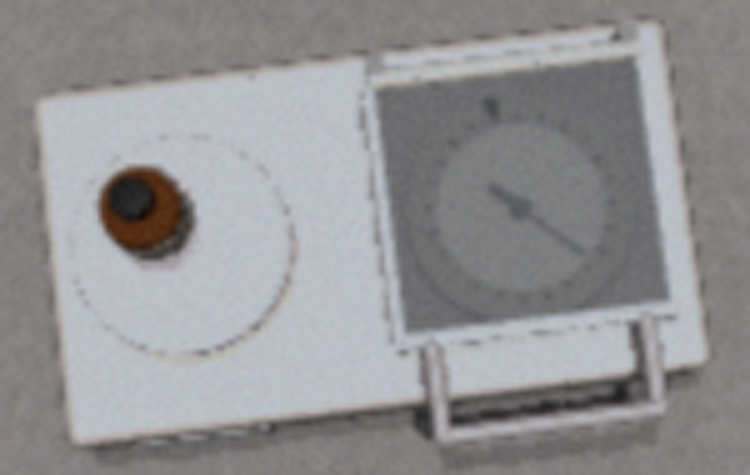

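The crop shows the wedge at (491,107), the hub at (520,207) and the needle tip at (583,250). That means the ring has to turn roughly -140° (clockwise). The bar runs from (437,436) to (660,408). Next I'll work out the approach.

```bash
cat >> h.py <<'E'
from scipy.spatial.transform import Rotation as Ro
PSI=np.radians(8.69);SX=np.array([np.cos(PSI),np.sin(PSI),0]);SY=np.array([-SX[1],SX[0],0])
S0=np.array([.6181,.0554,0]);D=S0-.08*SY+[0,0,.084]
def sc(x,y,z):return S0+x*SX+y*SY+[0,0,z]
def rel(target,jaw=SX):
    from bench import r
    s=r.read_state();R=Ro.from_quat(s["eef_rot"]).as_matrix();p=np.array(s["ee_pos"])
    z=jaw if R[:,2]@jaw>0 else -jaw
    y=np.array([0,0,-1.]);Rt=np.stack([np.cross(y,z),y,z],1)
    print("t",round(s["time"],2),"pos",p.round(4),"axes",R.round(3).tolist(),"F",np.round(s["ft_force"],1),"w",round(s["width"],4))
    print("to target, tool mm",(1000*R.T@(target-p)).round(1),"turn deg",np.degrees(Ro.from_matrix(R.T@Rt).as_rotvec()).round(1),"q",np.round(s["joint_positions"],2))
E
python3 - <<'E'
from h import *
c=np.load("pics/top0.npz")
a,b=[ray(c,(180+u/5-.4,160+v/5-.4),.103) for u,v in((437,436),(660,408))];m=(a+b)/2
print(a,b,"bar mid in scale",SX@(m-S0),SY@(m-S0), "hub",[k@(ray(c,(180+520/5,160+207/5),.078)-S0) for k in(SX,SY)])
print(D)
for u in((491,107),(583,250),(520,207)):
    q=ray(c,(180+u[0]/5,160+u[1]/5),.082)-D;print(np.degrees(np.arctan2(q[1],q[0])),np.hypot(*q[:2]))
bar=sc(-.115,-.08,.1);print(bar)
rel(bar+[0,0,.08])
E
```

```text
[0.50962547 0.01715819 0.103     ] [ 0.52643386 -0.09496268  0.103     ] bar mid in scale -0.11316951762370824 -0.07810022310698551 hub [np.float64(-0.0011168398646390805), np.float64(-0.08022347270362575)]
[ 0.63018706 -0.02368162  0.084     ]
17.52989752242378 0.0532568688721793
-124.8143847920541 0.04072188946944895
-171.1140368651921 0.0016098799255104875
[ 0.51650723 -0.04105678  0.1       ]
t 0.1 pos [0.2654 0.5654 0.1859] axes [[0.905, -0.0, 0.425], [-0.425, -0.001, 0.905], [0.0, -1.0, -0.001]] F [ 0.4  0.6 -0.7] w 0.0871
to target, tool mm [ 485.     6.4 -442.3] turn deg [ 0.1 56.2  0. ] q [-1.15  0.33 -0.06  1.46  0.02  1.35 -0.09]
```

```bash
python3 -m jog '[[0.0303,0,-0.0276,0,0,0],[0.0303,0,-0.0276,0,0,0],[0.0303,0,-0.0276,0,0,0],[0.0303,0,-0.0276,0,0,0],[0.0303,0,-0.0276,0,0,0],[0.0303,0,-0.0276,0,0,0],[0.0303,0,-0.0276,0,0,0],[0.0303,0,-0.0276,0,0,0],[0.0303,0,-0.0276,0,0,0],[0.0303,0,-0.0276,0,0,0],[0.0303,0,-0.0276,0,0,0],[0.0303,0,-0.0276,0,0,0]]' -0.22 10
python3 -m jog '[[0,0,0,0,7.1,0],[0,0,0,0,7.1,0],[0,0,0,0,7.1,0],[0,0,0,0,7.1,0],[0,0,0,0,7.1,0],[0,0,0,0,7.1,0],[0,0,0,0,7.1,0],[0,0,0,0,7.1,0]]'
python3 -c "
from h import *
rel(sc(-.115,-.08,.1)+[0,0,.06])"
```

```text
time: 1.1
ee_pos: [0.4503, 0.1076, 0.1798]
eef_rot: [0.693, -0.151, 0.146, -0.69]
ft_force: [0.1, 1.0, 0.6]
width: 0.0343
time: 1.77
ee_pos: [0.4519, 0.0942, 0.1782]
eef_rot: [0.539, -0.464, 0.461, -0.53]
ft_force: [0.2, 0.3, 0.0]
width: 0.0337
t 1.77 pos [0.4519 0.0942 0.1782] axes [[0.144, -0.011, 0.99], [-0.99, -0.006, 0.144], [0.004, -1.0, -0.012]] F [0.2 0.3 0. ] w 0.0337
to target, tool mm [143.   18.2  44.8] turn deg [ 0.7 -0.4  0.2] q [-0.62 -0.03  0.31  1.89  0.01  1.29 -0.17]
```

```bash
python3 -m jog '[[0.036,0.001,0.012,0,0,0],[0.036,0.001,0.012,0,0,0],[0.036,0.001,0.012,0,0,0],[0.032,0,0.009,0.6,0,0],[0,0,0,0,0,0]]'
python3 - <<'E'
from h import *
from bench import r
rel(sc(-.115,-.08,.083))
c=r.camera("wrist");cv2.imwrite("pics/w1.png",c["image"][:,:,::-1]);print(c["K"].tolist(),(-c["R"].T@c["t"]))
E
```

```text
time: 2.18
ee_pos: [0.5161, -0.0416, 0.174]
eef_rot: [0.534, -0.465, 0.466, -0.531]
ft_force: [-1.2, -0.5, 0.1]
width: 0.0341
t 2.18 pos [ 0.5161 -0.0416  0.174 ] axes [[0.134, -0.002, 0.991], [-0.991, -0.005, 0.134], [0.005, -1.0, -0.002]] F [-1.2 -0.5  0.1] w 0.0341
to target, tool mm [-0.9 91.   0.7] turn deg [ 0.1 -1.   0.3] q [-0.46  0.1   0.48  1.78 -0.04  1.27  0.17]
[[325.19226210127806, 0.0, 280.9568948806168], [0.0, 325.19226210127806, 212.686928329884], [0.0, 0.0, 1.0]] [0.50619143 0.03792606 0.37081691]
```

View pics/w1.png

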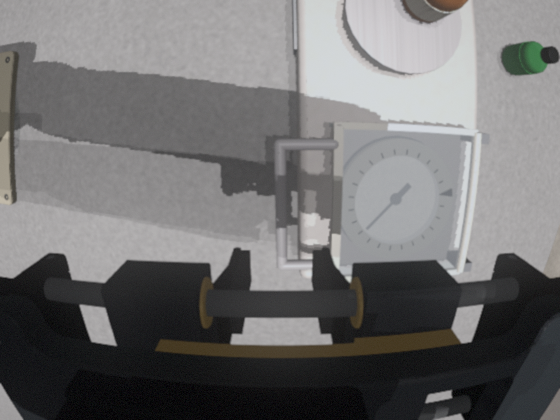

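The wrist view shows the bar at column 281, rows 145–265, with the fingers straddling its column at 245–320. I'll cast those pixels to confirm the bar's position.

```bash
cat >> h.py <<'E'
def fray(c,uv,z):
    d=np.array([(uv[0]-c["K"][0,2])/c["K"][0,0],(uv[1]-c["K"][1,2])/c["K"][1,1]]);t=np.hypot(*d)
    d=c["R"].T@np.array([*(d/t*np.sin(t)),np.cos(t)]);o=-c["R"].T@c["t"];return o+d*(z-o[2])/d[2]
E
python3 - <<'E'
from h import *
from bench import r
c=r.camera("wrist")
for u in((281,145),(282,265),(281,205)):
    q=fray(c,u,.1)-S0;print(SX@q,SY@q)
q=fray(c,(396,199),.084)-S0;print("hub",SX@q,SY@q)
E
python3 -m jog '[[0,0.03,0,0,0,0],[0,0.03,0,0,0,0],[0,0.025,0,0,0,0],[0,0.006,0,0,0,0],[0,0,0,0,0,0]]'
```

```text
-0.1149459438011353 -0.021780581381650267
-0.11566322516269646 -0.1310447652096069
-0.11572398119091287 -0.073548877356641
hub -0.0066820639186913585 -0.07331273219408463
time: 2.7
ee_pos: [0.5144, -0.0294, 0.0805]
eef_rot: [0.535, -0.463, 0.461, -0.535]
ft_force: [0.6, 1.1, 0.3]
width: 0.0343
```

```bash
python3 -m jog '[[0.008,-0.002,0,0,0,0],[0,0,0,0,0,0],[0,0,0,0,0,0],[0,0,0,0,0,0],[0,0,0,0,0,0]]' -1 12
python3 -c "
from h import *
rel(sc(-.115,-.08,.083))"
```

```text
time: 3.12
ee_pos: [0.518, -0.036, 0.0877]
eef_rot: [-0.535, 0.461, -0.462, 0.537]
ft_force: [0.1, -0.3, 0.7]
width: 0.0086
t 3.12 pos [ 0.518  -0.036   0.0877] axes [[0.148, 0.003, 0.989], [-0.989, 0.002, 0.148], [-0.002, -1.0, 0.003]] F [ 0.1 -0.3  0.7] w 0.0086
to target, tool mm [ 4.8  4.7 -2.2] turn deg [-0.2 -0.2 -0.1] q [-0.44  0.18  0.47  1.89 -0.1   1.09  0.22]
```

```bash
python3 -m jog '[[0,-0.0258,0.0018,0,0,0],[0,-0.0252,0.0054,0,0,0],[0,-0.0243,0.0088,0,0,0],[0,-0.0228,0.0121,0,0,0],[0,0,0,0,0,0]]'
cat >> h.py <<'E'
def bar():
    from bench import r
    s=r.read_state();R=Ro.from_quat(s["eef_rot"]).as_matrix();g=np.array(s["ee_pos"])-r.grip_depth*R[:,1]
    d=g-sc(.07,-.08,.1);x,z=SX@d,d[2];print("angle",np.degrees(np.arctan2(z,-x)).round(1),"radius",np.hypot(x,z).round(4),"y off",(SY@d).round(4),"w",s["width"],"F",np.round(s["ft_force"],1),"t",s["time"],"q",np.round(s["joint_positions"],2))
    print(R.round(3).tolist())
E
python3 -c "
from h import *
bar()"
```

```text
time: 3.53
ee_pos: [0.5459, -0.0319, 0.1919]
eef_rot: [-0.534, 0.461, -0.462, 0.537]
ft_force: [-0.2, 0.9, -0.4]
width: 0.0007
angle 35.6 radius 0.1902 y off 0.0045 w 0.0006857545252388954 F [-0.2  0.9 -0.4] t 3.5333 q [-0.45  0.15  0.48  1.69 -0.08  1.31  0.19]
[[0.148, 0.004, 0.989], [-0.989, 0.003, 0.148], [-0.003, -1.0, 0.004]]
```

The grip slipped off: the jaws are shut on nothing. I'll check that the cover fell shut and re-grip deeper and firmer.

```bash
python3 -m jog '[[0,0,-0.026,0,0,0],[0,0,0,0,0,0],[0,0,0,0,0,0]]' -0.22 30
python3 - <<'E'
from h import *
from bench import r
rel(sc(-.115,-.08,.078))
c=r.camera("wrist");cv2.imwrite("pics/w2.png",c["image"][:,:,::-1])
E
```

```text
time: 3.78
ee_pos: [0.521, -0.0357, 0.1937]
eef_rot: [-0.533, 0.46, -0.463, 0.538]
ft_force: [-0.3, 0.4, 0.4]
width: 0.0134
t 3.78 pos [ 0.521  -0.0357  0.1937] axes [[0.148, 0.008, 0.989], [-0.989, 0.003, 0.148], [-0.002, -1.0, 0.008]] F [-0.3  0.4  0.4] w 0.0134
to target, tool mm [  4.9 115.6  -6.2] turn deg [-0.5 -0.2 -0.1] q [-0.46  0.09  0.48  1.75 -0.04  1.31  0.17]
```

View pics/w2.png

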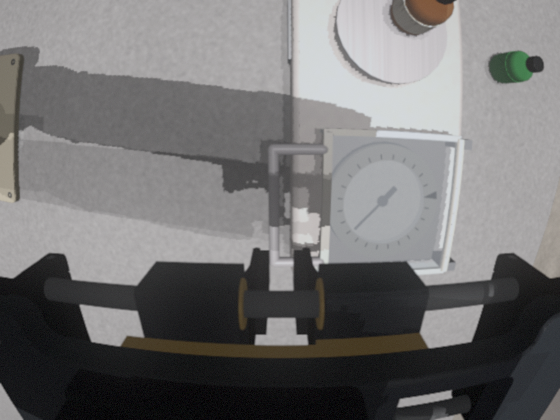

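The cover is shut, with the bar at column 275, and the bottle is untouched. I'll go down again.

```bash
python3 -m jog '[[0.002,0.025,-0.003,0,0,0],[0.002,0.025,-0.003,0,0,0],[0.001,0.025,0,-0.4,0,0],[0,0.025,0,0,0,0],[0,0.012,0,0,0,0],[0,0,0,0,0,0],[0,0,0,0,0,0]]'
python3 -c "
from h import *
rel(sc(-.115,-.08,.078))"
```

```text
time: 4.42
ee_pos: [0.5182, -0.0418, 0.0773]
eef_rot: [-0.534, 0.461, -0.462, 0.537]
ft_force: [-0.6, -0.4, -0.1]
width: 0.0341
t 4.42 pos [ 0.5182 -0.0418  0.0773] axes [[0.147, 0.003, 0.989], [-0.989, 0.002, 0.147], [-0.002, -1.0, 0.003]] F [-0.6 -0.4 -0.1] w 0.0341
to target, tool mm [-0.9 -0.7 -1.6] turn deg [-0.2 -0.2 -0.1] q [-0.43  0.2   0.47  1.9  -0.11  1.07  0.23]
```

```bash
python3 -m jog '[[0,0,-0.0015,0,0,0],[0,0,0,0,0,0],[0,0,0,0,0,0],[0,0,0,0,0,0],[0,0,0,0,0,0],[0,0,0,0,0,0]]' -1 30
python3 -c "
from h import *
bar()"
```

```text
time: 4.92
ee_pos: [0.5194, -0.0418, 0.0814]
eef_rot: [-0.533, 0.46, -0.463, 0.538]
ft_force: [-0.5, -0.2, 0.1]
width: 0.0036
angle 0.0 radius 0.1824 y off -0.0012 w 0.003563042509536346 F [-0.5 -0.2  0.1] t 4.9167 q [-0.43  0.19  0.48  1.89 -0.1   1.07  0.23]
[[0.147, 0.009, 0.989], [-0.989, 0.003, 0.147], [-0.001, -1.0, 0.009]]
```

```bash
python3 - <<'E'
from h import *
from bench import r
bar()
c=r.camera("scene");u,v=pix(c,sc(-.115,-.08,.1)).astype(int);print(u,v)
a=cv2.resize(c["image"][v-65:v+65,u-80:u+90],None,fx=4.7,fy=4.6,interpolation=cv2.INTER_CUBIC)
cv2.imwrite("pics/s2.png",a[:,:,::-1])
E
```

```text
angle 0.0 radius 0.1824 y off -0.0012 w 0.003563042509536346 F [-0.5 -0.2  0.1] t 4.9167 q [-0.43  0.19  0.48  1.89 -0.1   1.07  0.23]
[[0.147, 0.009, 0.989], [-0.989, 0.003, 0.147], [-0.001, -1.0, 0.009]]
249 191
```

View pics/s2.png

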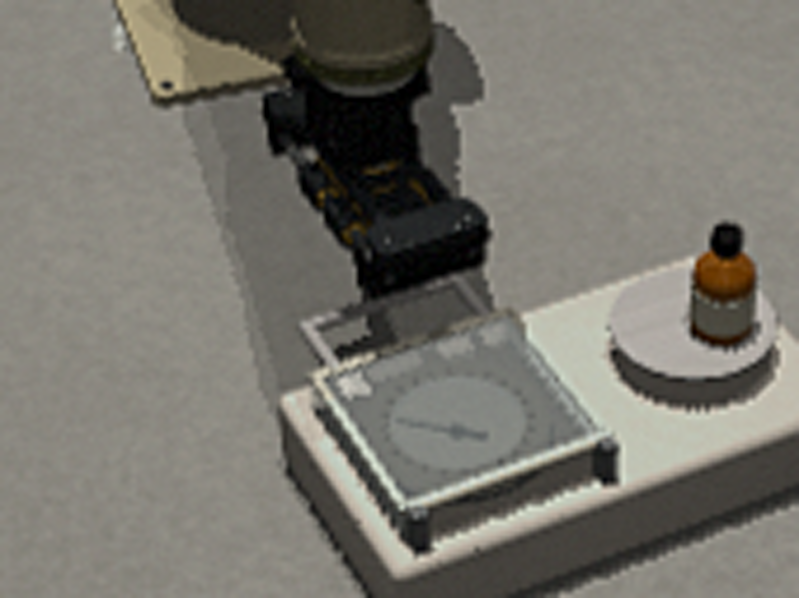

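```bash
python3 - <<'E'
from h import *
from bench import r
c=r.camera("scene");np.savez("pics/s3.npz",**c)
v,u=np.mgrid[0:420,0:560];z=c["range_z"]
P=(np.stack([(u-c["K"][0,2])/c["K"][0,0]*z,(v-c["K"][1,2])/c["K"][1,1]*z,z],-1)-c["t"])@c["R"]
s=r.read_state();p=np.array(s["ee_pos"]);print(p,s["width"])
for X in (p,p+[0,0,.0187],sc(-.115,-.08,.1)):print(pix(c,X).round(1))
dark=c["image"].max(-1)<60
m=dark&(np.linalg.norm((P-p)[...,:2],axis=-1)<.06)&(P[...,2]>.07)&(z>0)
Q=P[m]-S0;L=np.c_[Q@SX,Q@SY,Q[:,2]]
for i in np.argsort(L[:,2])[:25]:print((L[i]*1000).round(0),u[m][i],v[m][i])
m=(~dark)&(abs(P[...,2]-.1)<.015)
Q=P[m]-S0;L=np.c_[Q@SX,Q@SY,Q[:,2]];L=L[(L[:,0]<-.1)&(abs(L[:,1]+.08)<.06)&(L[:,0]>-.13)];print(len(L),(1000*L[::3]).round(0).tolist())
E
```

```text
[ 0.51932281 -0.04180791  0.08125254] 0.0015064225902130636
[249.9 196.9]
[249.6 192.5]
[249.6 191.9]
[-117.  -39.   94.] 261 189
[-117.  -64.   95.] 254 191
[-113.  -80.   96.] 250 193
[-116.  -47.   98.] 259 189
[-115.  -58.   99.] 256 190
[-110.  -91.   99.] 247 194
[-111.  -31.  100.] 264 188
[-113.  -87.  100.] 248 193
[-112.  -56.  100.] 257 190
[-118.  -98.  101.] 244 193
[-110.  -84.  101.] 249 193
[-111.  -77.  101.] 251 192
[-116.  -95.  101.] 245 193
[-114. -103.  101.] 243 194
[-119. -101.  101.] 243 193
[-112. -101.  102.] 244 194
[-118.  -91.  102.] 246 192
[-113.  -73.  102.] 252 191
[-109.  -46.  103.] 260 189
[-112.  -94.  103.] 246 193
[-110.  -80.  103.] 250 192
[-119.  -87.  104.] 247 191
[-116.  -85.  105.] 248 191
[-114.  -51.  105.] 258 188
[-111. -108.  106.] 242 194
83 [[-112.0, -30.0, 106.0], [-109.0, -22.0, 106.0], [-112.0, -34.0, 104.0], [-106.0, -27.0, 105.0], [-112.0, -45.0, 104.0], [-112.0, -34.0, 100.0], [-102.0, -25.0, 104.0], [-110.0, -56.0, 106.0], [-106.0, -27.0, 98.0], [-111.0, -66.0, 105.0], [-113.0, -48.0, 97.0], [-111.0, -77.0, 105.0], [-123.0, -96.0, 100.0], [-113.0, -83.0, 102.0], [-123.0, -106.0, 100.0], [-115.0, -113.0, 104.0], [-114.0, -93.0, 97.0], [-115.0, -123.0, 104.0], [-115.0, -113.0, 101.0], [-112.0, -104.0, 99.0], [-116.0, -133.0, 104.0], [-114.0, -124.0, 101.0], [-120.0, -111.0, 91.0], [-112.0, -135.0, 104.0], [-112.0, -125.0, 99.0], [-107.0, -137.0, 105.0], [-105.0, -138.0, 102.0], [-102.0, -139.0, 101.0]]
```

```bash
python3 - <<'E'
from h import *
from bench import r
c=np.load("pics/s3.npz")
v,u=np.mgrid[0:420,0:560];z=c["range_z"]
P=(np.stack([(u-c["K"][0,2])/c["K"][0,0]*z,(v-c["K"][1,2])/c["K"][1,1]*z,z],-1)-c["t"])@c["R"]
for vv in range(176,202,3):
    print(vv,[(c["image"][vv,uu].max(),*(1000*np.array([(P[vv,uu]-S0)@SX,(P[vv,uu]-S0)@SY,P[vv,uu,2]])).astype(int)) for uu in (242,246,250,254,258,264,270)])
w=r.camera("wrist");s=r.read_state();print(s["ee_pos"])
z=w["range_z"]
d=np.stack([(u-w["K"][0,2])/w["K"][0,0],(v-w["K"][1,2])/w["K"][1,1]],-1);t=np.linalg.norm(d,axis=-1)+1e-9
Q=np.concatenate([d/t[...,None]*np.tan(t)[...,None],np.ones(z.shape+(1,))],-1)*z[...,None]
W=(Q-w["t"])@w["R"]
for vv in range(236,276,4):
    print(vv,[(w["image"][vv,uu].max(),*(1000*np.array([(W[vv,uu]-S0)@SX,(W[vv,uu]-S0)@SY,W[vv,uu,2]])).astype(int)) for uu in (265,272,280,288,296)])
a=cv2.resize(w["image"][100:320,180:440],None,fx=2.7,fy=2.7);cv2.imwrite("pics/w3.png",a[:,:,::-1])
E
```

```text
176 [(np.uint8(83), np.int64(-82), np.int64(-114), np.int64(202)), (np.uint8(64), np.int64(-73), np.int64(-106), np.int64(205)), (np.uint8(41), np.int64(-39), np.int64(-107), np.int64(230)), (np.uint8(40), np.int64(-30), np.int64(-99), np.int64(234)), (np.uint8(42), np.int64(-31), np.int64(-86), np.int64(228)), (np.uint8(39), np.int64(-20), np.int64(-72), np.int64(231)), (np.uint8(8), np.int64(-20), np.int64(-53), np.int64(223))]
179 [(np.uint8(52), np.int64(-79), np.int64(-116), np.int64(192)), (np.uint8(37), np.int64(-58), np.int64(-112), np.int64(207)), (np.uint8(39), np.int64(-26), np.int64(-113), np.int64(231)), (np.uint8(39), np.int64(-23), np.int64(-102), np.int64(229)), (np.uint8(12), np.int64(-20), np.int64(-91), np.int64(227)), (np.uint8(10), np.int64(-16), np.int64(-74), np.int64(223)), (np.uint8(6), np.int64(-19), np.int64(-53), np.int64(213))]
182 [(np.uint8(106), np.int64(-278), np.int64(-37), np.int64(1)), (np.uint8(10), np.int64(-118), np.int64(-88), np.int64(141)), (np.uint8(15), np.int64(-18), np.int64(-117), np.int64(227)), (np.uint8(15), np.int64(-22), np.int64(-1
[... 5279 characters left out ...]
4(133)), (np.uint8(26), np.int64(-105), np.int64(-70), np.int64(137))]
268 [(np.uint8(28), np.int64(-120), np.int64(-70), np.int64(141)), (np.uint8(25), np.int64(-116), np.int64(-72), np.int64(138)), (np.uint8(66), np.int64(-112), np.int64(-89), np.int64(103)), (np.uint8(30), np.int64(-109), np.int64(-72), np.int64(137)), (np.uint8(30), np.int64(-105), np.int64(-70), np.int64(141))]
272 [(np.uint8(24), np.int64(-119), np.int64(-70), np.int64(145)), (np.uint8(28), np.int64(-116), np.int64(-72), np.int64(141)), (np.uint8(67), np.int64(-112), np.int64(-92), np.int64(103)), (np.uint8(29), np.int64(-109), np.int64(-72), np.int64(141)), (np.uint8(20), np.int64(-105), np.int64(-70), np.int64(145))]
```

View pics/w3.png

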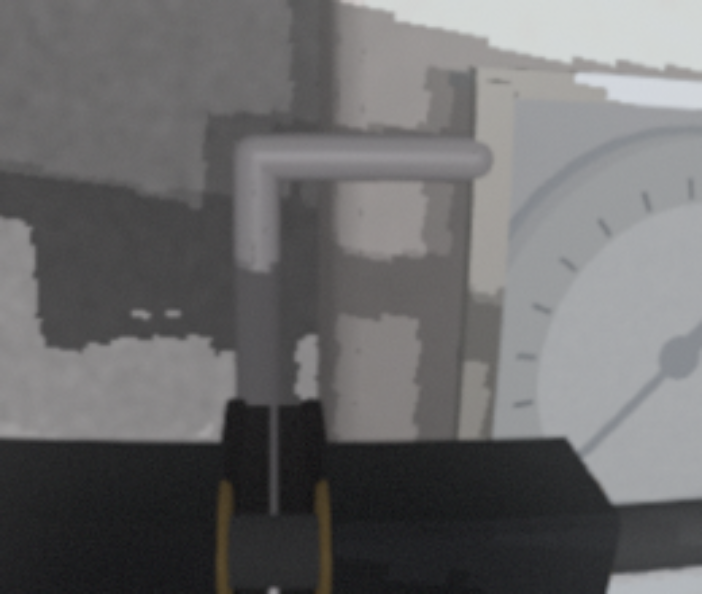

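Both depth images put the fingertips at about z = 0.115, while the reported TCP z is 0.081. The real fingertips are therefore about 33 mm short of the reported TCP, and I've been closing above the bar. I'll correct for this offset by opening, going 33 mm lower and closing.

```bash
python3 -m jog '[[0,0,-0.002,0,0,0],[0,0,0,-0.5,0,0],[0,0,0,0,0,0],[0,0,0,0,0,0],[0,0,0,0,0,0],[0,0,0,0,0,0],[0,0.016,0,0,0,0],[0,0.014,0,0,0,0],[0,0.002,0,0,0,0],[0,0,0,0,0,0]]' -0.22 30
python3 -c "
from h import *
rel(sc(-.115,-.08,.048))"
```

```text
time: 5.9
ee_pos: [0.5176, -0.042, 0.0487]
eef_rot: [-0.535, 0.462, -0.461, 0.536]
ft_force: [-0.6, -0.3, 0.6]
width: 0.0335
t 5.9 pos [ 0.5176 -0.042   0.0487] axes [[0.147, -0.0, 0.989], [-0.989, 0.001, 0.147], [-0.001, -1.0, 0.0]] F [-0.6 -0.3  0.6] w 0.0335
to target, tool mm [-1.1  0.7 -0.9] turn deg [-0.  -0.2 -0.1] q [-0.42  0.24  0.47  1.92 -0.13  1.01  0.25]
```

```bash
python3 -m jog '[[0,0,-0.001,0,0,0],[0,0,0,0,0,0],[0,0,0,0,0,0],[0,0,0,0,0,0],[0,0,0,0,0,0],[0,0,0,0,0,0]]' -1 25
python3 -m jog '[[0,-0.0258,0.0018,0,0,0],[0,-0.0252,0.0054,0,0,0],[0,-0.0243,0.0088,0,0,0],[0,0,0,0,0,0]]'
sed -i 's/-r.grip_depth\*R\[:,1\]/-(r.grip_depth+.033)*R[:,1]/' h.py
python3 -c "
from h import *
bar()"
```

```text
time: 6.4
ee_pos: [0.5158, -0.0425, 0.0508]
eef_rot: [-0.535, 0.463, -0.461, 0.536]
ft_force: [2.4, 1.6, -1.2]
width: 0.009
time: 6.73
ee_pos: [0.5336, -0.0401, 0.1295]
eef_rot: [-0.535, 0.462, -0.462, 0.536]
ft_force: [-0.8, 1.3, -0.7]
width: 0.0091
angle 25.8 radius 0.1867 y off -0.0016 w 0.009071272480564817 F [-0.8  1.3 -0.7] t 6.7333 q [-0.44  0.18  0.48  1.8  -0.09  1.18  0.22]
[[0.147, 0.002, 0.989], [-0.989, 0.001, 0.147], [-0.001, -1.0, 0.002]]
```

```bash
python3 -m jog '[[0,-0.0223,0.0129,0,0,0],[0,-0.0203,0.0159,0,0,0],[0,-0.0179,0.0186,0,0,0],[0,-0.0152,0.0209,0,0,0],[0,-0.0121,0.0228,0,0,0],[0,0,0,0,0,0]]'
python3 -c "
from h import *
bar()"
```

```text
time: 7.23
ee_pos: [0.6241, -0.0263, 0.2222]
eef_rot: [-0.535, 0.463, -0.461, 0.536]
ft_force: [2.0, 1.0, -3.8]
width: 0.0093
angle 66.3 radius 0.1899 y off -0.0018 w 0.009276869572345789 F [ 2.   1.  -3.8] t 7.2333 q [-0.41  0.33  0.49  1.43 -0.16  1.42  0.23]
[[0.147, -0.002, 0.989], [-0.989, 0.002, 0.147], [-0.003, -1.0, -0.001]]
```

```bash
python3 -m jog '[[0,-0.0085,0.0243,0,0,0],[0,-0.0050,0.0252,0,0,0],[0,-0.0015,0.0258,0,0,0],[0,0.0020,0.0258,0,0,0],[0,0.0055,0.0252,0,0,0],[0,0.0090,0.0243,0,0,0],[0,0,0,0,0,0]]'
python3 -c "
from h import *
bar()"
```

```text
time: 7.82
ee_pos: [0.7774, -0.0035, 0.2202]
eef_rot: [-0.535, 0.463, -0.46, 0.536]
ft_force: [-1.9, 1.4, -3.8]
width: 0.0089
angle 114.6 radius 0.189 y off -0.0025 w 0.008852678835243991 F [-1.9  1.4 -3.8] t 7.8167 q [-0.27  0.72  0.47  0.89 -0.31  1.59  0.23]
[[0.148, -0.003, 0.989], [-0.989, 0.003, 0.148], [-0.004, -1.0, -0.002]]
```

```bash
python3 -m jog '[[0,0.0121,0.0228,0,0,0],[0,0.009,0.0125,0,0,0],[0,0,0,0,0,0]]'
python3 -m jog '[[0,0,0,0,0,0],[0,0,0,0,0,0],[0,0,0,0,0,0],[0,0,0,0,0,0],[0,-0.03,0,0,0,0],[0,-0.03,-0.004,0,0,0],[0,-0.03,-0.004,0,0,0],[0,-0.01,-0.02,0,0,0]]' -0.2 10
python3 -c "
from h import *
rel(D+[0,0,.06])"
```

```text
time: 8.07
ee_pos: [0.8147, 0.0021, 0.1966]
eef_rot: [-0.535, 0.463, -0.46, 0.536]
ft_force: [0.9, 0.5, 1.2]
width: 0.0091
time: 8.73
ee_pos: [0.7858, -0.0007, 0.2933]
eef_rot: [0.538, -0.465, 0.457, -0.534]
ft_force: [0.8, 0.4, 1.3]
width: 0.0345
t 8.73 pos [ 7.858e-01 -7.000e-04  2.933e-01] axes [[0.149, -0.012, 0.989], [-0.989, 0.003, 0.149], [-0.005, -1.0, -0.012]] F [0.8 0.4 1.3] w 0.0345
to target, tool mm [   0.2  151.1 -155.5] turn deg [ 0.7 -0.1 -0.3] q [-0.22  0.78  0.47  0.63 -0.33  1.78  0.21]
```

```bash
python3 -m jog '[[0,0,-0.036,0.4,0,0],[0,0,-0.036,0,0,0],[0,0,-0.036,0,0,0],[0,0,-0.036,0,0,0],[0,0,-0.036,0,0,0],[0,0,-0.03,0,0,0],[0,0,0,0,0,0],[0,0,0,0,0,0]]' -1 30
python3 - <<'E'
from h import *
from bench import r
rel(D)
c=r.camera("wrist");np.savez("pics/w4.npz",**c);cv2.imwrite("pics/w4.png",c["image"][:,:,::-1])
E
```

```text
time: 9.4
ee_pos: [0.5687, -0.0347, 0.2981]
eef_rot: [-0.534, 0.462, -0.459, 0.539]
ft_force: [1.2, -0.1, 0.4]
width: 0.0008
t 9.4 pos [ 0.5687 -0.0347  0.2981] axes [[0.151, 0.002, 0.988], [-0.988, 0.009, 0.151], [-0.009, -1.0, 0.003]] F [ 1.2 -0.1  0.4] w 0.0008
to target, tool mm [  0.3 214.3  61.8] turn deg [-0.2  0.  -0.5] q [-0.45  0.18  0.51  1.45 -0.1   1.54  0.21]
```

View pics/w4.png

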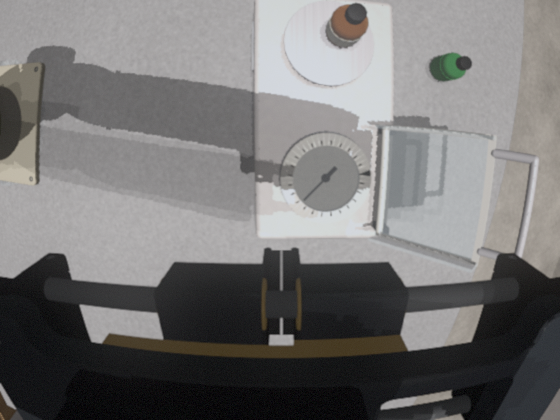

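The cover lies fully open to the right, the bottle still stands on the pan, and the dial is now bare with its hub at (326,179). Next I'll measure the mark and needle angles by ray casting.

```bash
cat > ang.py <<'E'
from h import *
def grid(c,z=.084):
    v,u=np.mgrid[0:420,0:560]
    if abs(c["R"][2,2])>2:pass
    d=np.stack([(u-c["K"][0,2])/c["K"][0,0],(v-c["K"][1,2])/c["K"][1,1]],-1);t=np.linalg.norm(d,axis=-1)+1e-9
    if c["K"][0,0]<400: q=np.concatenate([d/t[...,None]*np.sin(t)[...,None],np.cos(t)[...,None]],-1)
    else: q=np.concatenate([d,np.ones(t.shape+(1,))],-1)
    w=q@c["R"];o=-c["R"].T@c["t"];return o+w*((z-o[2])/w[...,2:])
def measure(c,ctr,thr=110):
    g=c["image"].max(-1).astype(int);W=grid(c)-ctr;rr=np.hypot(W[...,0],W[...,1]);th=np.degrees(np.arctan2(W[...,1],W[...,0]))
    out={}
    for n,a,b,t in(("ring",.045,.059,thr),("needle",.018,.041,thr-35)):
        m=((rr>a)&(rr<b)&(g<t)).astype(np.uint8)
        k,l,s,_=cv2.connectedComponentsWithStats(m,connectivity=8)
        out[n]=[(s[i,4],np.degrees(np.angle(np.exp(1j*np.radians(th[l==i])).mean())).round(1),(1000*rr[l==i].min()).round(1),(1000*rr[l==i].max()).round(1)) for i in range(1,k) if s[i,4]>5]
        out[n].sort(reverse=True)
    return out
E
python3 - <<'E'
from ang import *
c=dict(np.load("pics/w4.npz"));W=grid(c);g=c["image"].max(-1).astype(int)
hub=np.hypot(*(W-D)[...,:2].transpose(2,0,1))<.012
for t in(60,75,90):
    m=hub&(g<t);print(t,m.sum(),W[m].mean(0)-D)
for t in(90,110):print(measure(c,D,t))
m=((np.hypot(*(W-D)[...,:2].transpose(2,0,1))<.075))
v,u=np.where(m);a=cv2.resize(c["image"][v.min():v.max(),u.min():u.max()],None,fx=6,fy=6,interpolation=cv2.INTER_CUBIC);print(a.shape,v.min(),u.min());cv2.imwrite("pics/w4c.png",a[:,:,::-1])
E
```

```text
60 0 [nan nan nan]
75 0 [nan nan nan]
90 50 [-3.56611224e-03  3.87837536e-03  2.77555756e-17]
{'ring': [(np.int32(21), np.float64(19.4), np.float64(46.4), np.float64(54.8))], 'needle': []}
{'ring': [(np.int32(30), np.float64(19.4), np.float64(45.0), np.float64(55.1)), (np.int32(17), np.float64(-179.8), np.float64(49.2), np.float64(55.7)), (np.int32(8), np.float64(169.9), np.float64(49.1), np.float64(51.9))], 'needle': []}
(672, 672, 3) 122 271<stdin>:5: RuntimeWarning: Mean of empty slice.
  ret = um.true_divide(
```

View pics/w4c.png

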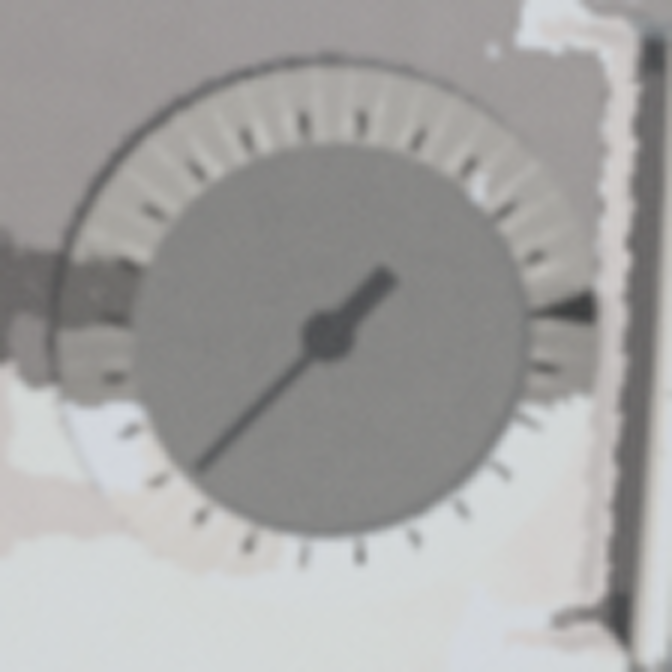

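Crop pixels: hub (327,337), needle tip (200,468), and wedge from its inner point (533,311) to (593,305). I'll convert these to angles.

```bash
cat >> ang.py <<'E'
def angs(c,hub,tip,zin,zout,off=(0,0),k=1.):
    f=fray if c["K"][0,0]<400 else ray
    h,t,a,b=[f(c,(off[0]+(p[0]+.5)/k-.5,off[1]+(p[1]+.5)/k-.5),.084) for p in(hub,tip,zin,zout)]
    A=lambda p:(np.degrees(np.arctan2(*(p-h)[1::-1])).round(1),(1000*np.hypot(*(p-h)[:2])).round(1))
    print("hub-D mm",(1000*(h-D)).round(1),"tip",A(t),"zin",A(a),"zout",A(b),"turn needed",(A(t)[0]-A(b)[0]).round(1),(A(t)[0]-A(a)[0]).round(1))
E
python3 - <<'E'
from ang import *
c=dict(np.load("pics/w4.npz"))
angs(c,(329,338.5),(200,468),(533,311),(593,305),(271,122),6)
for phi in range(-60,-211,-10):
    a=np.radians(phi);p=D+.052*np.array([np.cos(a),np.sin(a),0]);print(phi,p.round(4), "SX,SY",((p-D)@SX*1000).round(1),((p-D)@SY*1000).round(1))
E
```

```text
hub-D mm [-4.5  1.4  0. ] tip (np.float64(-124.8), np.float64(39.8)) zin (np.float64(17.2), np.float64(45.5)) zout (np.float64(16.8), np.float64(59.2)) turn needed -141.6 -142.0
-60 [ 0.6562 -0.0687  0.084 ] SX,SY 18.9 -48.4
-70 [ 0.648  -0.0725  0.084 ] SX,SY 10.2 -51.0
-80 [ 0.6392 -0.0749  0.084 ] SX,SY 1.2 -52.0
-90 [ 0.6302 -0.0757  0.084 ] SX,SY -7.9 -51.4
-100 [ 0.6212 -0.0749  0.084 ] SX,SY -16.7 -49.3
-110 [ 0.6124 -0.0725  0.084 ] SX,SY -25.0 -45.6
-120 [ 0.6042 -0.0687  0.084 ] SX,SY -32.5 -40.6
-130 [ 0.5968 -0.0635  0.084 ] SX,SY -39.1 -34.3
-140 [ 0.5904 -0.0571  0.084 ] SX,SY -44.4 -27.0
-150 [ 0.5852 -0.0497  0.084 ] SX,SY -48.4 -18.9
-160 [ 0.5813 -0.0415  0.084 ] SX,SY -51.0 -10.2
-170 [ 0.579  -0.0327  0.084 ] SX,SY -52.0 -1.2
-180 [ 0.5782 -0.0237  0.084 ] SX,SY -51.4 7.9
-190 [ 0.579  -0.0147  0.084 ] SX,SY -49.3 16.7
-200 [ 0.5813 -0.0059  0.084 ] SX,SY -45.6 25.0
-210 [0.5852 0.0023 0.084 ] SX,SY -40.6 32.5
```

```bash
cat >> h.py <<'E'
def pol():
    from bench import r
    s=r.read_state();d=np.array(s["ee_pos"])-D;x,y=d@SX,d@SY
    print("t",round(s["time"],2),"polar",np.degrees(np.arctan2(y,x)).round(1),"r mm",(1000*np.hypot(x,y)).round(1),"tipz",round(s["ee_pos"][2]+.033,4),"F",np.round(s["ft_force"],1),"R",Ro.from_quat(s["eef_rot"]).as_matrix().round(3).tolist())
E
python3 -c "
from h import *
rel(D-.0235*SX-.0441*SY+[0,0,-.033+.012]);pol()"
```

```text
t 9.45 pos [ 0.5691 -0.0353  0.2984] axes [[0.15, 0.002, 0.989], [-0.989, 0.009, 0.15], [-0.008, -1.0, 0.003]] F [0.9 0.1 0.4] w 0.0008
to target, tool mm [ 43.8 235.1  37.9] turn deg [-0.2 -0.  -0.5] q [-0.45  0.18  0.52  1.45 -0.1   1.54  0.21]
t 9.45 polar -177.9 r mm 62.2 tipz 0.3314 F [0.9 0.1 0.4] R [[0.15, 0.002, 0.989], [-0.989, 0.009, 0.15], [-0.008, -1.0, 0.003]]
```

```bash
python3 -m jog '[[0.011,0.034,0.01,0,0,-0.3],[0.011,0.034,0.01,0,0,0],[0.011,0.034,0.01,0,0,0],[0.01,0.034,0.008,0,0,0],[0,0.034,0,0,0,0],[0,0.034,0,0,0,0],[0,0.02,0,0,0,0],[0,0.01,0,0,0,0],[0,0,0,0,0,0],[0,0,0,0,0,0]]'
python3 -c "
from h import *
rel(D-.0235*SX-.0441*SY+[0,0,-.033]);pol()"
```

```text
time: 10.28
ee_pos: [0.6258, -0.0719, 0.0554]
eef_rot: [-0.534, 0.458, -0.462, 0.54]
ft_force: [1.0, -0.4, 0.8]
width: 0.0003
t 10.28 pos [ 0.6258 -0.0719  0.0554] axes [[0.153, 0.01, 0.988], [-0.988, 0.002, 0.153], [0.0, -1.0, 0.01]] F [ 1.  -0.4  0.8] w 0.0003
to target, tool mm [ -2.9   4.3 -12. ] turn deg [-0.6  0.1  0. ] q [-0.33  0.47  0.49  1.63 -0.24  1.09  0.37]
t 10.28 polar -103.8 r mm 48.4 tipz 0.0884 F [ 1.  -0.4  0.8] R [[0.153, 0.01, 0.988], [-0.988, 0.002, 0.153], [0.0, -1.0, 0.01]]
```

```bash
python3 -m jog '[[-0.003,0,-0.012,-0.6,0,0],[0,0,0,0,0,0],[0,0.002,0,0,0,0],[0,0.001,0,0,0,0],[0,0,0,0,0,0]]'
python3 -c "
from h import *
pol()"
python3 -m jog '[[0,0.001,0,0,0,0],[0,0,0,0,0,0]]'
python3 -c "
from h import *
pol()"
```

```text
time: 10.7
ee_pos: [0.6165, -0.0705, 0.0582]
eef_rot: [-0.535, 0.458, -0.462, 0.539]
ft_force: [-0.2, -0.1, -0.2]
width: 0.0006
t 10.7 polar -115.0 r mm 48.8 tipz 0.0912 F [-0.2 -0.1 -0.2] R [[0.154, 0.007, 0.988], [-0.988, 0.0, 0.154], [0.001, -1.0, 0.007]]
time: 10.87
ee_pos: [0.6173, -0.0704, 0.0583]
eef_rot: [-0.535, 0.457, -0.462, 0.54]
ft_force: [-0.5, -0.0, -0.1]
width: 0.0003
t 10.87 polar -114.1 r mm 48.4 tipz 0.0913 F [-0.5 -0.  -0.1] R [[0.154, 0.009, 0.988], [-0.988, 0.001, 0.154], [0.001, -1.0, 0.009]]
```

```bash
python3 -m jog '[[0,0.003,0,0,0,0],[0,0.002,0,0,0,0]]'
python3 -m jog '[[0,0.002,0,0,0,0],[0,0.001,0,0,0,0]]'
python3 -m jog '[[0,0.002,0,0,0,0],[0,0.001,0,0,0,0]]'
python3 -c "
from h import *
pol()"
```

```text
time: 11.03
ee_pos: [0.6179, -0.0704, 0.0537]
eef_rot: [-0.535, 0.457, -0.463, 0.54]
ft_force: [0.1, 1.2, -0.7]
width: 0.0006
time: 11.2
ee_pos: [0.6178, -0.0705, 0.0499]
eef_rot: [-0.535, 0.457, -0.462, 0.54]
ft_force: [0.0, 0.8, -0.9]
width: 0.0004
time: 11.37
ee_pos: [0.6179, -0.0706, 0.0466]
eef_rot: [-0.535, 0.457, -0.462, 0.54]
ft_force: [-1.1, 1.2, 4.6]
width: 0.0004
t 11.37 polar -113.3 r mm 48.5 tipz 0.0796 F [-1.1  1.2  4.6] R [[0.154, 0.01, 0.988], [-0.988, 0.001, 0.154], [0.001, -1.0, 0.01]]
```

```bash
python3 -m jog '[[0,0.001,0,0,0,0],[-0.0031,0.0005,-0.0063,0,0,0],[-0.004,0.0005,-0.0057,0,0,0]]'
python3 -c "
from h import *
pol()"
```

```text
time: 11.62
ee_pos: [0.608, -0.0667, 0.0462]
eef_rot: [-0.533, 0.456, -0.465, 0.54]
ft_force: [2.4, -1.2, 5.5]
width: 0.0005
t 11.62 polar -126.0 r mm 48.4 tipz 0.0792 F [ 2.4 -1.2  5.5] R [[0.153, 0.016, 0.988], [-0.988, -0.001, 0.153], [0.003, -1.0, 0.016]]
```

```bash
python3 -m jog '[[-0.0046,0.001,-0.0053,-0.3,0,0],[-0.0052,0.0008,-0.0046,-0.3,0,0],[-0.0058,0.0006,-0.0038,-0.2,0,0]]'
python3 -c "
from h import *
pol()"
```

```text
time: 11.87
ee_pos: [0.5954, -0.056, 0.0466]
eef_rot: [-0.535, 0.456, -0.465, 0.537]
ft_force: [1.5, -3.2, 4.3]
width: 0.0005
t 11.87 polar -145.8 r mm 47.5 tipz 0.0796 F [ 1.5 -3.2  4.3] R [[0.15, 0.012, 0.989], [-0.989, -0.006, 0.15], [0.007, -1.0, 0.011]]
```

```bash
python3 -m jog '[[-0.0058,0.0014,-0.0042,-0.3,0,0],[-0.0062,0.0012,-0.0032,-0.2,0,0],[-0.0066,0.001,-0.0022,-0.2,0,0]]'
python3 -c "
from h import *
pol()"
python3 -m jog '[[-0.0069,0.001,-0.0012,-0.1,0,0],[-0.007,0.001,-0.0002,0,0,0],[-0.007,0.001,0.0007,0,0,0]]'
python3 -c "
from h import *
pol()"
```

```text
time: 12.12
ee_pos: [0.5859, -0.0407, 0.0454]
eef_rot: [0.537, -0.457, 0.466, -0.535]
ft_force: [1.3, -2.7, 6.1]
width: 0.0005
t 12.12 polar -167.7 r mm 47.5 tipz 0.0784 F [ 1.3 -2.7  6.1] R [[0.148, 0.007, 0.989], [-0.989, -0.01, 0.148], [0.011, -1.0, 0.006]]
time: 12.37
ee_pos: [0.5841, -0.0221, 0.0447]
eef_rot: [0.536, -0.456, 0.468, -0.534]
ft_force: [0.9, -3.7, 7.3]
width: 0.0002
t 12.37 polar 169.3 r mm 46.2 tipz 0.0777 F [ 0.9 -3.7  7.3] R [[0.145, 0.011, 0.989], [-0.989, -0.012, 0.145], [0.014, -1.0, 0.009]]
```

```bash
python3 -m jog '[[0,-0.02,0,0,0,0],[0,-0.035,0,0,0,0],[0,-0.035,0,0,0,0],[0,-0.035,0,0,0,0],[0.01,-0.035,-0.01,0,0,0],[0.01,-0.03,-0.01,0,0,0],[0,0,0,0,0,0],[0,0,0,0,0,0]]'
cat >> ang.py <<'E'
def auto(c,z=.084):
    # rectify plane z to 0.25 mm pixels around D, +x up, +y left
    n=640;v,u=np.mgrid[0:n,0:n];X=np.stack([D[0]-(v-n/2)/4000,D[1]-(u-n/2)/4000,np.full(v.shape,z)],-1)
    p=X@c["R"].T+c["t"]
    if c["K"][0,0]<400:
        h=np.hypot(p[...,0],p[...,1]);t=np.arctan2(h,p[...,2])/h;q=p[...,:2]*t[...,None]
    else: q=p[...,:2]/p[...,2:]
    a=cv2.remap(c["image"],(q[...,0]*c["K"][0,0]+c["K"][0,2]).astype(np.float32),(q[...,1]*c["K"][1,1]+c["K"][1,2]).astype(np.float32),cv2.INTER_CUBIC)
    g=a.max(-1)
    # hub: dark round blob near the centre
    w=cv2.GaussianBlur(g[240:400,240:400],(0,0),12);_,_,loc,_=cv2.minMaxLoc(w);cx,cy=240+loc[0],240+loc[1]
    P=cv2.warpPolar(g,(260,1440),(cx,cy),260,cv2.WARP_POLAR_LINEAR).astype(float)
    deg=lambda i:((-90-i/4)+180)%360-180   # image angle (cw from right=-y) -> world
    def dark(a,b,k):
        s=P[:,int(a*4):int(b*4)].mean(1);s=np.convolve(np.r_[s[-40:],s,s[:40]],np.ones(k)/k,"same")[40:-40]
        e=np.r_[s[-40:],s,s[:40]];bg=np.array([np.median(e[i:i+81]) for i in range(1440)])
        d=bg-s;i=d.argmax();j=np.arange(i-16,i+17);ww=np.clip(d[j%1440]-d.max()*.3,0,None);return round(deg((j*ww).sum()/ww.sum()),1),round(d.max(),1)
    print("hub mm",(cy-320)/-4,(cx-320)/-4,"wedge",dark(53,57,9),"needle",dark(28,38,5))
    return a
E
python3 - <<'E'
from ang import *
from bench import r
auto(dict(np.load("pics/w4.npz")))
pol();c=r.camera("wrist");a=auto(c);cv2.imwrite("pics/w5.png",a[:,:,::-1])
E
```

```text
time: 13.03
ee_pos: [0.5603, -0.0381, 0.2395]
eef_rot: [0.539, -0.458, 0.464, -0.534]
ft_force: [-0.1, 0.4, -0.9]
width: 0.0006
hub mm -4.0 3.0 wedge (np.float64(15.0), np.float64(78.7)) needle (np.float64(-124.7), np.float64(33.6))
t 13.03 polar -177.0 r mm 71.3 tipz 0.2725 F [-0.1  0.4 -0.9] R [[0.151, 0.002, 0.989], [-0.989, -0.012, 0.151], [0.012, -1.0, 0.0]]
hub mm -4.5 3.25 wedge (np.float64(-52.2), np.float64(132.3)) needle (np.float64(-124.1), np.float64(39.7))
```

```bash
python3 - <<'E'
s=open('ang.py').read()
s=s.replace('    P=cv2.warpPolar','''    H=cv2.HoughCircles(cv2.GaussianBlur(g,(0,0),2),cv2.HOUGH_GRADIENT_ALT,1,20,param1=60,param2=.5,minRadius=168,maxRadius=184)
    H=[] if H is None else [h for h in H[0] if np.hypot(h[0]-cx,h[1]-cy)<25]
    print("circles",[(round((320-h[1])/4,1),round((320-h[0])/4,1),h[2]/4) for h in H[:3]])
    if len(H):cx,cy=float(H[0][0]),float(H[0][1])
    P=cv2.warpPolar''')
open('ang.py','w').write(s)
E
python3 - <<'E'
from ang import *
from bench import r
auto(dict(np.load("pics/w4.npz")))
c=r.camera("wrist");np.savez("pics/w5.npz",**c);a=auto(c);cv2.imwrite("pics/w5.png",a[:,:,::-1])
E
```

```text
circles []
hub mm -4.0 3.0 wedge (np.float64(15.0), np.float64(78.7)) needle (np.float64(-124.7), np.float64(33.6))
circles []
hub mm -4.25 3.25 wedge (np.float64(-52.6), np.float64(134.2)) needle (np.float64(-124.5), np.float64(39.0))
```

View pics/w5.png

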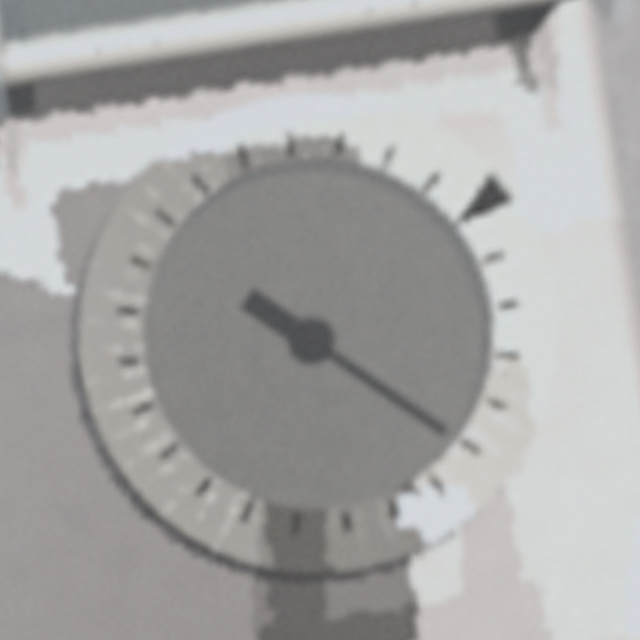

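The rectified view has the glass centre at about (319,336), the wedge's inner point at (460,221), which is -50.7°, and the needle tip at (446,431), which is -124°. That leaves about -73°, so I'll do a second stroke.

```bash
python3 -c "
from h import *
rel(D-.0200*SX-.0450*SY+[0,0,-.024])"
```

```text
t 13.13 pos [ 0.5602 -0.0383  0.2387] axes [[0.15, 0.001, 0.989], [-0.989, -0.012, 0.15], [0.012, -1.0, -0.001]] F [-0.9  0.2  0.8] w 0.0003
to target, tool mm [ 38.8 179.1  51.6] turn deg [ 0.1 -0.   0.7] q [-0.49  0.17  0.53  1.58 -0.08  1.41  0.2 ]
```

```bash
python3 -m jog '[[0.0105,0.03,0.012,0,0,0.4],[0.0105,0.033,0.012,0,0,0.3],[0.0105,0.033,0.012,0,0,0],[0.008,0.033,0.009,0,0,0],[0,0.027,0,0,0,0],[0,0.015,0,-0.3,0,0],[0,0.006,0,0,0,0],[0,0,0,0,0,0],[0,0,0,0,0,0]]'
python3 -c "
from h import *
rel(D-.0200*SX-.0450*SY+[0,0,-.035]);pol()"
```

```text
time: 13.88
ee_pos: [0.6092, -0.0682, 0.0438]
eef_rot: [0.541, -0.464, 0.455, -0.533]
ft_force: [-2.3, -0.7, 9.8]
width: 0.0003
t 13.88 pos [ 0.6092 -0.0682  0.0438] axes [[0.154, -0.017, 0.988], [-0.988, -0.0, 0.154], [-0.002, -1.0, -0.017]] F [-2.3 -0.7  9.8] w 0.0003
to target, tool mm [ 4.2 -5.3  7.4] turn deg [ 1.   0.2 -0.1] q [-0.36  0.47  0.51  1.66 -0.25  1.09  0.38]
t 13.88 polar -124.0 r mm 49.3 tipz 0.0768 F [-2.3 -0.7  9.8] R [[0.154, -0.017, 0.988], [-0.988, -0.0, 0.154], [-0.002, -1.0, -0.017]]
```

```bash
python3 -m jog '[[0,-0.0015,0,0.4,0,0],[-0.0042,0.0008,-0.0054,0,0,0],[-0.0049,0.0008,-0.0047,0,0,0],[-0.0055,0.001,-0.0043,-0.2,0,0]]'
python3 -c "
from h import *
pol()"
python3 -m jog '[[-0.0061,0.0012,-0.0036,-0.2,0,0],[-0.0064,0.0012,-0.0027,-0.2,0,0],[-0.0067,0.001,-0.0018,-0.2,0,0]]'
python3 -c "
from h import *
pol()"
```

```text
time: 14.22
ee_pos: [0.596, -0.0575, 0.0473]
eef_rot: [0.539, -0.461, 0.459, -0.535]
ft_force: [1.0, -1.4, 3.6]
width: 0.0003
t 14.22 polar -143.9 r mm 48.1 tipz 0.0803 F [ 1.  -1.4  3.6] R [[0.153, -0.005, 0.988], [-0.988, -0.002, 0.153], [0.001, -1.0, -0.005]]
time: 14.47
ee_pos: [0.5849, -0.0393, 0.0457]
eef_rot: [0.541, -0.463, 0.458, -0.532]
ft_force: [1.8, -4.7, 6.6]
width: 0.0009
t 14.47 polar -169.6 r mm 47.9 tipz 0.0787 F [ 1.8 -4.7  6.6] R [[0.152, -0.013, 0.988], [-0.988, -0.005, 0.152], [0.003, -1.0, -0.013]]
```

```bash
python3 -m jog '[[-0.0067,0.001,-0.001,0.3,0,0],[-0.0068,0.001,0,0.2,0,0],[-0.0067,0.001,0.0009,0.2,0,0]]'
python3 -c "
from h import *
pol()"
python3 -m jog '[[-0.0066,0.0008,0.0015,0,0,0],[0,0,0,0,0,0],[0,-0.02,0,0,0,0],[0,-0.035,0,0,0,0],[0,-0.035,0,0,0,0],[0,-0.035,0,0,0,0],[0.012,-0.035,-0.01,0,0,0],[0.012,-0.03,-0.012,0,0,0],[0,0,0,0,0,0],[0,0,0,0,0,0]]'
python3 - <<'E'
from ang import *
from bench import r
pol()
c=r.camera("wrist");np.savez("pics/w6.npz",**c);a=auto(c);cv2.imwrite("pics/w6.png",a[:,:,::-1])
E
```

```text
time: 14.72
ee_pos: [0.5821, -0.0186, 0.0441]
eef_rot: [0.537, -0.459, 0.462, -0.536]
ft_force: [1.7, -4.0, 8.9]
width: 0.0005
t 14.72 polar 165.3 r mm 48.4 tipz 0.0771 F [ 1.7 -4.   8.9] R [[0.151, 0.002, 0.988], [-0.988, -0.004, 0.151], [0.005, -1.0, 0.001]]
time: 15.55
ee_pos: [0.556, -0.0263, 0.2367]
eef_rot: [0.544, -0.461, 0.453, -0.535]
ft_force: [0.4, 0.7, -0.3]
width: 0.0003
t 15.55 polar 173.3 r mm 74.2 tipz 0.2697 F [ 0.4  0.7 -0.3] R [[0.164, -0.017, 0.986], [-0.986, -0.002, 0.164], [-0.0, -1.0, -0.017]]
circles []
hub mm -4.5 3.25 wedge (np.float64(-93.0), np.float64(132.8)) needle (np.float64(-124.6), np.float64(39.5))
```

```bash
python3 - <<'E'
s=open('ang.py').read()
s=s.replace('def dark(a,b,k):','def dark(a,b,k,o):\n        P=cv2.warpPolar(g,(260,1440),(cx+o[0],cy+o[1]),260,cv2.WARP_POLAR_LINEAR).astype(float)')
s=s.replace('dark(53,57,9)','dark(49,57,9,(12,-.5))').replace('dark(28,38,5)','dark(15,38,5,(5,4))')
open('ang.py','w').write(s)
E
python3 - <<'E'
from ang import *
for n in"456":auto(dict(np.load(f"pics/w{n}.npz")))
rel(D-.0320*SX-.0380*SY+[0,0,-.022])
E
```

```text
circles []
hub mm -4.0 3.0 wedge (np.float64(18.2), np.float64(75.2)) needle (np.float64(-124.4), np.float64(27.9))
circles []
hub mm -4.25 3.25 wedge (np.float64(-50.7), np.float64(128.7)) needle (np.float64(-124.3), np.float64(34.1))
circles []
hub mm -4.5 3.25 wedge (np.float64(-93.3), np.float64(126.5)) needle (np.float64(-124.4), np.float64(33.6))
t 15.6 pos [ 0.5562 -0.0267  0.2368] axes [[0.163, -0.017, 0.986], [-0.987, -0.003, 0.163], [-0.0, -1.0, -0.017]] F [0.2 0.4 0.6] w 0.0003
to target, tool mm [ 46.7 174.1  43.9] turn deg [1.  0.7 0. ] q [-0.51  0.18  0.55  1.58 -0.09  1.43  0.21]
```

```bash
python3 -m jog '[[0.0125,0.03,0.01,0.5,0.4,0],[0.0125,0.033,0.01,0.5,0.3,0],[0.0125,0.033,0.01,0,0,0],[0.008,0.033,0.008,0,0,0],[0,0.027,0,0,0,0],[0,0.009,0,0,0,0],[0,0,0,0,0,0],[0,0,0,0,0,0]]'
python3 -c "
from h import *
rel(D-.0320*SX-.0380*SY+[0,0,-.035]);pol()"
```

```text
time: 16.27
ee_pos: [0.5961, -0.0589, 0.0557]
eef_rot: [0.54, -0.463, 0.455, -0.536]
ft_force: [-0.0, -0.3, 0.9]
width: 0.0002
t 16.27 pos [ 0.5961 -0.0589  0.0557] axes [[0.158, -0.013, 0.987], [-0.987, 0.003, 0.158], [-0.005, -1.0, -0.012]] F [-0.  -0.3  0.9] w 0.0002
to target, tool mm [8.4 6.6 7. ] turn deg [ 0.7  0.4 -0.3] q [-0.4   0.43  0.53  1.7  -0.24  1.1   0.37]
t 16.27 polar -142.8 r mm 49.0 tipz 0.0887 F [-0.  -0.3  0.9] R [[0.158, -0.013, 0.987], [-0.987, 0.003, 0.158], [-0.005, -1.0, -0.012]]
```

```bash
python3 -m jog '[[0,0.003,0,0.7,0,0],[0,0.003,0,0,0,0],[0,0.001,0,0,0,0]]'
python3 -m jog '[[0,0.0015,0,0,0,0],[0,0.0015,0,0,0,0]]'
python3 -c "
from h import *
pol()"
```

```text
time: 16.52
ee_pos: [0.5976, -0.0574, 0.0515]
eef_rot: [-0.536, 0.459, -0.458, 0.541]
ft_force: [-0.7, 0.3, -0.2]
width: 0.0005
time: 16.68
ee_pos: [0.599, -0.057, 0.0506]
eef_rot: [-0.535, 0.458, -0.459, 0.542]
ft_force: [-0.4, -0.3, 0.3]
width: 0.0006
t 16.68 polar -141.9 r mm 45.6 tipz 0.0836 F [-0.4 -0.3  0.3] R [[0.16, 0.008, 0.987], [-0.987, 0.007, 0.16], [-0.006, -1.0, 0.009]]
```

```bash
python3 -m jog '[[0.002,0.002,-0.003,-0.3,0,0],[0,0.002,0,0,0,0],[0,0.0015,0,0,0,0]]'
python3 -c "
from h import *
pol()"
```

```text
time: 16.93
ee_pos: [0.5971, -0.0595, 0.0463]
eef_rot: [-0.536, 0.459, -0.458, 0.541]
ft_force: [-1.2, 1.4, 5.7]
width: 0.0001
t 16.93 polar -141.4 r mm 48.8 tipz 0.0793 F [-1.2  1.4  5.7] R [[0.16, 0.005, 0.987], [-0.987, 0.007, 0.16], [-0.006, -1.0, 0.006]]
```

```bash
python3 -m jog '[[-0.0054,0.0014,-0.0041,0,0,0],[-0.0061,0.0013,-0.0036,0,0,0],[-0.0064,0.0012,-0.0027,0,0,0]]'
python3 -c "
from h import *
pol()"
python3 -m jog '[[-0.005,0.001,-0.0015,0,0,0],[0,0,0,0,0,0]]'
python3 -c "
from h import *
pol()"
python3 -m jog '[[0,-0.02,0,0,0,0],[0,-0.035,0,0,0,0],[0,-0.035,0,0,0,0],[0,-0.035,0,0,0,0],[0.005,-0.035,-0.008,0,0,0],[0.005,-0.03,-0.01,0,0,0],[0,0,0,0,0,0],[0,0,0,0,0,0]]'
python3 - <<'E'
from ang import *
from bench import r
pol()
c=r.camera("wrist");np.savez("pics/w7.npz",**c);a=auto(c);cv2.imwrite("pics/w7.png",a[:,:,::-1])
E
```

```text
time: 17.18
ee_pos: [0.5872, -0.047, 0.0448]
eef_rot: [-0.534, 0.457, -0.462, 0.541]
ft_force: [0.8, -3.1, 7.5]
width: 0.0002
t 17.18 polar -160.3 r mm 48.9 tipz 0.0778 F [ 0.8 -3.1  7.5] R [[0.156, 0.013, 0.988], [-0.988, 0.003, 0.156], [-0.001, -1.0, 0.013]]
time: 17.35
ee_pos: [0.5856, -0.0426, 0.0453]
eef_rot: [-0.533, 0.456, -0.463, 0.542]
ft_force: [-3.1, 0.8, 7.2]
width: 0.0003
t 17.35 polar -165.7 r mm 48.5 tipz 0.0783 F [-3.1  0.8  7.2] R [[0.155, 0.016, 0.988], [-0.988, 0.002, 0.155], [0.0, -1.0, 0.016]]
time: 18.02
ee_pos: [0.5624, -0.0542, 0.2411]
eef_rot: [-0.534, 0.457, -0.462, 0.541]
ft_force: [-0.3, 0.4, -0.7]
width: 0.0006
t 18.02 polar -164.4 r mm 74.4 tipz 0.2741 F [-0.3  0.4 -0.7] R [[0.156, 0.012, 0.988], [-0.988, 0.002, 0.156], [0.0, -1.0, 0.012]]
circles []
hub mm -4.25 2.75 wedge (np.float64(-114.2), np.float64(114.6)) needle (np.float64(-124.2), np.float64(34.7))
```

```bash
python3 -m jog '[[0.0,0.03,0.006,-0.4,0,0],[0,0.033,0.006,-0.3,0,0],[0,0.033,0.006,0,0,0],[0,0.033,0,0,0,0],[0,0.027,0,0,0,0],[0,0.012,0,0,0,0],[0,0,0,0,0,0],[0,0,0,0,0,0]]'
python3 -c "
from h import *
rel(D-.0400*SX-.0280*SY+[0,0,-.035]);pol()"
```

```text
time: 18.73
ee_pos: [0.5775, -0.0499, 0.0578]
eef_rot: [0.54, -0.461, 0.457, -0.535]
ft_force: [0.5, 0.0, 0.4]
width: 0.0006
t 18.73 pos [ 0.5775 -0.0499  0.0578] axes [[0.156, -0.008, 0.988], [-0.988, -0.001, 0.156], [-0.0, -1.0, -0.009]] F [0.5 0.  0.4] w 0.0006
to target, tool mm [10.2  8.6 16. ] turn deg [0.5 0.3 0. ] q [-0.44  0.38  0.55  1.75 -0.22  1.08  0.33]
t 18.73 polar -162.3 r mm 58.8 tipz 0.0908 F [0.5 0.  0.4] R [[0.156, -0.008, 0.988], [-0.988, -0.001, 0.156], [-0.0, -1.0, -0.009]]
```

```bash
python3 -m jog '[[0.009,0,0.013,0.4,0,0],[0,0.004,0,0,0,0],[0,0.003,0,0,0,0],[0,0.001,0,0,0,0]]'
python3 -c "
from h import *
pol()"
python3 -m jog '[[0,0.002,0,0,0,0],[0,0.0015,0,0,0,0]]'
python3 -c "
from h import *
pol()"
```

```text
time: 19.07
ee_pos: [0.5921, -0.0561, 0.0504]
eef_rot: [0.538, -0.46, 0.459, -0.537]
ft_force: [-0.3, -0.4, 0.7]
width: 0.0006
t 19.07 polar -148.3 r mm 50.0 tipz 0.0834 F [-0.3 -0.4  0.7] R [[0.156, -0.001, 0.988], [-0.988, -0.0, 0.156], [-0.0, -1.0, -0.001]]
time: 19.23
ee_pos: [0.5921, -0.0558, 0.0475]
eef_rot: [-0.538, 0.459, -0.459, 0.538]
ft_force: [-0.9, -1.8, 3.0]
width: 0.0004
t 19.23 polar -148.5 r mm 49.9 tipz 0.0805 F [-0.9 -1.8  3. ] R [[0.156, -0.0, 0.988], [-0.988, 0.0, 0.156], [-0.0, -1.0, -0.0]]
```

```bash
python3 -m jog '[[0,0.0025,0,0,0,0],[0,0.001,0,0,0,0],[-0.0045,0.001,-0.0026,0,0,0],[-0.0047,0.001,-0.0021,0,0,0]]'
python3 -c "
from h import *
pol()"
python3 -m jog '[[0,0,0,0,0,0],[0,-0.02,0,0,0,0],[0,-0.035,0,0,0,0],[0,-0.035,0,0,0,0],[0,-0.035,0,0,0,0],[0.002,-0.035,-0.009,0,0,0],[0.002,-0.03,-0.009,0,0,0],[0,0,0,0,0,0],[0,0,0,0,0,0]]'
python3 - <<'E'
from ang import *
from bench import r
pol()
c=r.camera("wrist");np.savez("pics/w8.npz",**c);a=auto(c);cv2.imwrite("pics/w8.png",a[:,:,::-1])
E
```

```text
time: 19.57
ee_pos: [0.5883, -0.0499, 0.045]
eef_rot: [-0.536, 0.458, -0.462, 0.538]
ft_force: [1.0, -3.0, 7.4]
width: 0.0004
t 19.57 polar -156.7 r mm 49.4 tipz 0.078 F [ 1.  -3.   7.4] R [[0.154, 0.006, 0.988], [-0.988, -0.002, 0.154], [0.003, -1.0, 0.006]]
time: 20.32
ee_pos: [0.5671, -0.0546, 0.2429]
eef_rot: [-0.536, 0.458, -0.461, 0.539]
ft_force: [0.6, 1.0, -1.0]
width: 0.0002
t 20.32 polar -162.6 r mm 70.3 tipz 0.2759 F [ 0.6  1.  -1. ] R [[0.155, 0.005, 0.988], [-0.988, -0.0, 0.155], [0.001, -1.0, 0.005]]
circles []
hub mm -4.5 2.5 wedge (np.float64(-122.2), np.float64(109.8)) needle (np.float64(-123.7), np.float64(34.3))
```

View pics/w8.png

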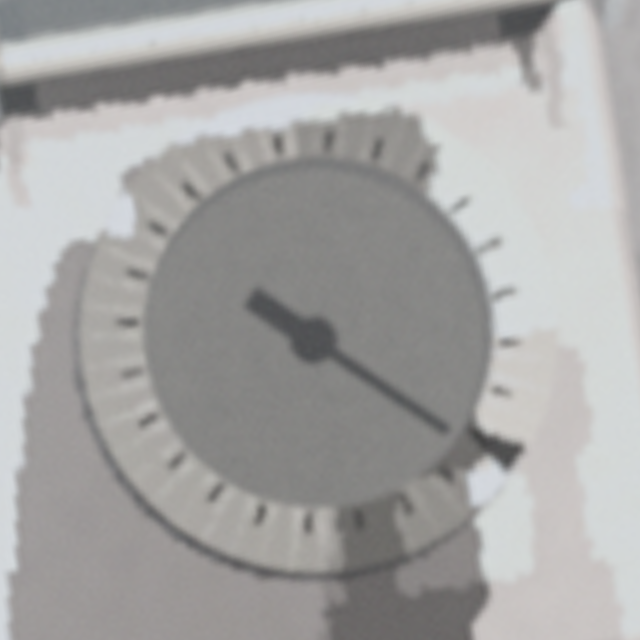

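The view shows the wedge's inner point at (471,430) and the needle tip at (448,431). Using the opposite tick at (157,228), the mark sits at about -122.6°, against about -124.2° for the needle. I'll make one small nudge of about -1.6°.

```bash
python3 -m jog '[[0.0,0.03,0.004,-0.4,0,0],[0,0.033,0.004,0,0,0],[0,0.033,0.004,0,0,0],[0,0.033,0,0,0,0],[0,0.027,0,0,0,0],[0,0.012,0,0,0,0],[0,0,0,0,0,0],[0,0,0,0,0,0]]'
python3 -c "
from h import *
rel(D-.0430*SX-.0230*SY+[0,0,-.035]);pol()"
```

```text
time: 21.03
ee_pos: [0.5762, -0.0518, 0.0603]
eef_rot: [0.54, -0.462, 0.458, -0.535]
ft_force: [0.4, -0.2, 1.1]
width: 0.0003
t 21.03 pos [ 0.5762 -0.0518  0.0603] axes [[0.155, -0.009, 0.988], [-0.988, -0.001, 0.155], [0.0, -1.0, -0.009]] F [ 0.4 -0.2  1.1] w 0.0003
to target, tool mm [ 3.5 11.1 14.7] turn deg [0.5 0.2 0. ] q [-0.45  0.37  0.55  1.75 -0.22  1.09  0.34]
t 21.03 polar -161.2 r mm 60.9 tipz 0.0933 F [ 0.4 -0.2  1.1] R [[0.155, -0.009, 0.988], [-0.988, -0.001, 0.155], [0.0, -1.0, -0.009]]
```

```bash
python3 -m jog '[[0.003,0,0.012,0.4,0,0],[0,0.005,0,0,0,0],[0,0.004,0,0,0,0],[0,0.002,0,0,0,0]]'
python3 -m jog '[[0,0.002,0,0,0,0],[0,0.0015,0,0,0,0]]'
python3 -c "
from h import *
pol()"
```

```text
time: 21.37
ee_pos: [0.5916, -0.0528, 0.0508]
eef_rot: [-0.537, 0.459, -0.46, 0.538]
ft_force: [-0.8, -0.0, -0.1]
width: 0.0004
time: 21.53
ee_pos: [0.5921, -0.0529, 0.0477]
eef_rot: [-0.537, 0.459, -0.461, 0.538]
ft_force: [-1.9, 0.3, 3.5]
width: 0.0006
t 21.53 polar -151.2 r mm 48.0 tipz 0.0807 F [-1.9  0.3  3.5] R [[0.155, 0.004, 0.988], [-0.988, 0.0, 0.155], [0.001, -1.0, 0.004]]
```

```bash
python3 -m jog '[[0,0.0025,0,0,0,0],[0,0.001,0,0,0,0],[0,0.0005,0,0,0,0]]'
python3 -c "
from h import *
pol()"
python3 -m jog '[[-0.0020,0.0005,-0.0010,0,0,0]]'
python3 -c "
from h import *
pol()"
```

```text
time: 21.78
ee_pos: [0.5922, -0.053, 0.0449]
eef_rot: [-0.536, 0.459, -0.461, 0.539]
ft_force: [-3.3, 0.3, 8.1]
width: 0.0002
t 21.78 polar -151.1 r mm 48.0 tipz 0.0779 F [-3.3  0.3  8.1] R [[0.155, 0.004, 0.988], [-0.988, 0.001, 0.155], [-0.0, -1.0, 0.005]]
time: 21.87
ee_pos: [0.5917, -0.0521, 0.0452]
eef_rot: [-0.536, 0.458, -0.461, 0.539]
ft_force: [-1.3, -4.8, 7.8]
width: 0.0008
t 21.87 polar -152.2 r mm 47.9 tipz 0.0782 F [-1.3 -4.8  7.8] R [[0.154, 0.006, 0.988], [-0.988, 0.0, 0.154], [0.001, -1.0, 0.006]]
```

```bash
python3 -m jog '[[-0.0008,0,-0.0003,0,0,0],[0,0,0,0,0,0]]'
python3 -c "
from h import *
pol()"
python3 -m jog '[[0,-0.02,0,0,0,0],[0,-0.035,0,0,0,0],[0,-0.035,0,0,0,0],[0,-0.035,0,0,0,0],[0.002,-0.035,-0.009,0,0,0],[0.002,-0.03,-0.009,0,0,0],[0,0,0,0,0,0],[0,0,0,0,0,0]]'
python3 - <<'E'
from ang import *
from bench import r
pol()
for n,c in(("8",dict(np.load("pics/w8.npz"))),("9",r.camera("wrist"))):
    a=auto(c);cv2.imwrite(f"pics/w{n}r.png",a[:,:,::-1])
    if n=="9":np.savez("pics/w9.npz",**c)
    g=cv2.cvtColor(a,cv2.COLOR_RGB2GRAY)
    bh=cv2.morphologyEx(g,cv2.MORPH_BLACKHAT,np.ones((35,35),np.uint8))
    m=(bh>45).astype(np.uint8)
    k,l,s,ce=cv2.connectedComponentsWithStats(m)
    B=[(s[i,4],*ce[i].round(1)) for i in range(1,k) if s[i,4]>25]
    t=[b for b in B if 165<np.hypot(b[1]-319,b[2]-335)<235]
    w=max(t);o=min(t,key=lambda b:-np.dot(np.array(b[1:])-np.array(w[1:]),(np.array([319,335])-w[1:])/np.linalg.norm(np.array([319,335])-w[1:]))+0*b[0])
    d=np.array(w[1:])-o[1:];print("wedge",w,"opp",o,"line angle",np.degrees(np.arctan2(-d[0],-d[1])).round(2),len(t))
E
```

```text
time: 22.03
ee_pos: [0.5919, -0.0523, 0.0466]
eef_rot: [-0.535, 0.458, -0.462, 0.539]
ft_force: [-3.0, 1.1, 4.4]
width: 0.0008
t 22.03 polar -151.9 r mm 47.8 tipz 0.0796 F [-3.   1.1  4.4] R [[0.153, 0.009, 0.988], [-0.988, -0.0, 0.153], [0.002, -1.0, 0.008]]
time: 22.7
ee_pos: [0.5712, -0.0591, 0.2443]
eef_rot: [-0.535, 0.458, -0.462, 0.539]
ft_force: [-0.5, 0.2, -1.2]
width: 0.0008
t 22.7 polar -157.7 r mm 68.8 tipz 0.2773 F [-0.5  0.2 -1.2] R [[0.153, 0.008, 0.988], [-0.988, 0.0, 0.153], [0.001, -1.0, 0.008]]
circles []
hub mm -4.5 2.5 wedge (np.float64(-122.2), np.float64(109.8)) needle (np.float64(-123.7), np.float64(34.3))
wedge (np.int32(1184), np.float64(497.8), np.float64(448.1)) opp (np.int32(85), np.float64(156.6), np.float64(227.9)) line angle -122.84 18
circles []
hub mm -3.75 2.75 wedge (np.float64(-123.0), np.float64(87.7)) needle (np.float64(-124.4), np.float64(34.0))
wedge (np.int32(1051), np.float64(497.3), np.float64(451.2)) opp (np.int32(66), np.float64(159.2), np.float64(226.2)) line angle -123.64 17
```

View pics/w9r.png

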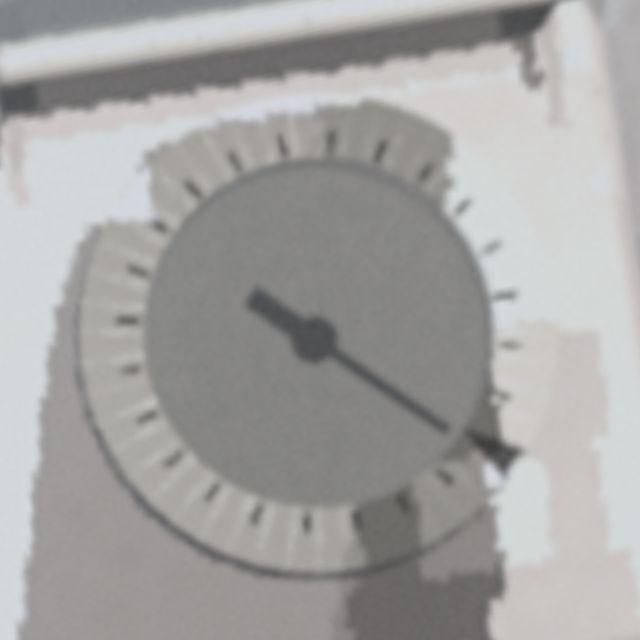

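The wedge now points along the needle, with its inner point at (467,432) and the needle tip at (448,431). The remaining difference is about 0.5–1°. I'll do a last numeric check of the other objects, then hand in.

```bash
python3 - <<'E'
from h import *
from bench import r
a=np.load("pics/top0.npz");b=r.camera("top")
for n,(u,v) in dict(tare=(208,203),spare=(431,284),spatula=(432,215),green=(212,140)).items():
    s=np.s_[v-18:v+18,u-18:u+18];print(n,"mean img diff",np.abs(a["image"][s].astype(int)-b["image"][s]).mean().round(1),"depth diff mm",(1000*np.median(np.abs(a["range_z"][s]-b["range_z"][s]))).round(1), (1000*np.percentile(np.abs(a["range_z"][s]-b["range_z"][s]),95)).round(1))
v,u=np.mgrid[0:420,0:560];z=b["range_z"]
P=(np.stack([(u-b["K"][0,2])/b["K"][0,0]*z,(v-b["K"][1,2])/b["K"][1,1]*z,z],-1)-b["t"])@b["R"]
Q=P-S0;x,y=Q@SX,Q@SY;m=(abs(y+.08)<.06)&(x>.15)&(x<.24)&(P[...,2]>.18)&(z>0);print("bar x",x[m].mean(),"z",P[m][:,2].mean(),m.sum(),"open deg",180-np.degrees(np.arctan2(P[m][:,2].mean()-.1,x[m].mean()-.07)))
print(r.close_job())
E
```

```text
tare mean img diff 3.4 depth diff mm 2.1 5.8
spare mean img diff 3.0 depth diff mm 2.0 6.0
spatula mean img diff 3.3 depth diff mm 2.1 6.6
green mean img diff 3.0 depth diff mm 2.3 6.4
bar x 0.17140026881808776 z 0.21551943335954768 782 open deg 131.27590765801938
the job is handed in; nothing more can be done
None
```

I swung the cover fully open by its bar handle and dragged the zero ring round until the zero mark stood at the needle tip. I then handed the job in at about 23 s with the robot touching nothing.

**Last checks:**
- **Cover:** it measured about 131° open, and the stop is at 132°.
- **Zero mark:** it was at about -123.6° (opposite-tick line) or -123.0° (polar profile), against about -124.4° for the needle. That leaves 0.8–1.4° between them, about 1 mm or less at the tip. I had called it 0.5–1° just before handing in.
- **Other objects:** the tare bottle, spare bottle, spatula and green bottle showed no change in the top view beyond camera noise.

**What went wrong or disagreed:**
- **Missed grasps:** the first two closed above the bar, because the real fingertips were about 33 mm short of the reported TCP. Depth images showed this, and I corrected for it.
- **Ring pressing:** it slipped partly under the finger, so it took three drags, a shorter one and a final nudge. Pressing was about 3–9 N when dragging, with one landing at 9.8 N, close to the roughly 11 N at which the ring bottoms.
- **Dial centre:** the wrist camera put it about 4 mm from where the top camera did. I therefore measured the mark and needle each about its own centre as seen in the image.

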